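Put the coffee-counter things back on their own mats

TASK

The milk carton, the sugar pourer and the coffee tin are standing on each other's mats: put each upright in the middle of its own, the milk on the red mat, the sugar on the yellow one and the coffee on the blue one. To make room, first stand one of them upright in the middle of the free cork mat for the time being. Do not tip or drop any of them, and leave the paper cups, the mug and the bowl where they are.

Things in the scene. Friction and masses are not known exactly. Their poses are not given: they have to be found in the camera images.
- milk: milk carton, white with black patches a white gable top, and a red ridge and red band: square body 54 x 54 mm, upright sides up to 80 mm, ridge up to 102 mm, about 0.3 kg; origin at the centre of its underside, z up, x along the ridge, x and y square to the sides. At the start it stands on one of the wrong coloured mats, turned any way about z
- sugar: sugar pourer: round glass jar full of white sugar, 56 mm diameter (57 mm over a yellow band near its foot), straight up to 78 mm, with a steel and yellow cone top ending in a spout at 98 mm, about 0.3 kg; origin at the centre of its underside, z up. At the start it stands on one of the wrong coloured mats
- coffee: coffee tin: blue round tin with a white band, 58 mm diameter, straight up to 82 mm, blue lid to 90 mm and a small steel knob to 100 mm, about 0.3 kg; origin at the centre of its underside, z up. At the start it stands on one of the wrong coloured mats
- mat_red: red mat, the milk's place: fixed flat round mat, 88 mm diameter, 6 mm thick; origin at the centre of its underside, on the counter (its top is 6 mm above the origin), z up
- mat_yellow: yellow mat, the sugar's place: fixed flat round mat, 88 mm diameter, 6 mm thick; origin at the centre of its underside, on the counter (its top is 6 mm above the origin), z up
- mat_blue: blue mat, the coffee's place: fixed flat round mat, 88 mm diameter, 6 mm thick; origin at the centre of its underside, on the counter (its top is 6 mm above the origin), z up
- mat_cork: brown cork mat with a black rim, empty at the start, the place to park something: fixed flat round mat, 88 mm diameter, 6 mm thick; origin at the centre of its underside, on the counter (its top is 6 mm above the origin), z up
- cups: bystander: a stack of white paper cups, 73 mm diameter, 94 mm high; loose with about 0.15 kg; origin at the centre of its underside, z up
- mug: bystander: blue mug, 76 mm diameter, 85 mm high, its handle standing out about 35 mm along its +y; loose; origin at the centre of its underside
- bowl: bystander: white bowl, 110 mm diameter, 45 mm high; loose; origin at the centre of its underside
Mind the look-alikes: they are no part of the job. Leave any green or turquoise look-alike of the coffee alone.

How it is judged:
On the way:
1. one of the three things stands upright on the cork mat, let go and at rest, centred to 25 mm (((horizontal distance between milk and mat_cork below 0.025 m and z of milk in the frame of mat_cork between 0.003 and 0.01 m and angle between milk's own z axis and vertical below 0.1 rad and linear speed of milk below 0.02 m/s and contact force between the fingers and milk below 0.1 N) or (horizontal distance between sugar and mat_cork below 0.025 m and z of sugar in the frame of mat_cork between 0.003 and 0.01 m and angle between sugar's own z axis and vertical below 0.1 rad and linear speed of sugar below 0.02 m/s and contact force between the fingers and sugar below 0.1 N) or (horizontal distance between coffee and mat_cork below 0.025 m and z of coffee in the frame of mat_cork between 0.003 and 0.01 m and angle between coffee's own z axis and vertical below 0.1 rad and linear speed of coffee below 0.02 m/s and contact force between the fingers and coffee below 0.1 N))), for 0.2 s.
At the end, for the whole second after the job is handed in: The milk carton stands on the red mat, the sugar pourer on the yellow mat and the coffee tin on the blue mat, each centred to 15 mm, upright (within 0.1 rad), resting on the mat, let go and at rest (horizontal distance between milk and mat_red below 0.015 m and z of milk in the frame of mat_red between 0.003 and 0.01 m and angle between each of milk, sugar, coffee's own z axis and vertical below 0.1 rad and linear speed of each of milk, sugar, coffee below 0.02 m/s and contact force between the fingers and milk below 0.1 N and horizontal distance between sugar and mat_yellow below 0.015 m and z of sugar in the frame of mat_yellow between 0.003 and 0.01 m and contact force between the fingers and sugar below 0.1 N and horizontal distance between coffee and mat_blue below 0.015 m and z of coffee in the frame of mat_blue between 0.003 and 0.01 m and contact force between the fingers and coffee below 0.1 N); the robot touches nothing.
It fails at once if the milk, the sugar or the coffee is tipped by more than 0.6 rad (angle between any of milk, sugar, coffee's own z axis and vertical above 0.6 rad).
It fails at once if the milk, the sugar or the coffee is dropped (falls free at more than 0.6 m/s) ((linear speed of milk above 0.6 m/s and contact force between each of the arm, the fingers and milk below 0.1 N) or (linear speed of sugar above 0.6 m/s and contact force between each of the arm, the fingers and sugar below 0.1 N) or (linear speed of coffee above 0.6 m/s and contact force between each of the arm, the fingers and coffee below 0.1 N)).
It fails at once if the stack of paper cups is moved by more than 20 mm (distance of cups from where it was at the start of the episode above 0.02 m).
It fails at once if the mug is moved by more than 20 mm (distance of mug from where it was at the start of the episode above 0.02 m).
It fails at once if the bowl is moved by more than 20 mm (distance of bowl from where it was at the start of the episode above 0.02 m).
It also fails if it takes over 102 s, if anything falls off the work surface, if the arm or the gripper's body presses on something with over 40 N, if the wrist force passes 120 N, or if a joint passes its speed limit or range.

ROBOT

A 6-joint arm with a two-finger parallel gripper is mounted at the origin on the work surface. World frame = base frame: x ahead of the robot, y to its left, z up, the work surface at z = 0. Lengths are in m, angles in rad, forces in N, time in s.
With the tool pointing down it reaches from about 0.275 to 0.725 m from the base axis. Payload 15.9 kg.
Tool frame: the origin (TCP) lies on the centre line of the jaws, within the pads' length; the fingertips stand 22 mm ahead of it and the grasp point (between the pads) lies 3 mm ahead of it (env.tips_ahead is the distance from the TCP to the fingertips, in m); z points along the fingers, y is the direction in which the jaws open and shut (so a half turn about z gives the same grasp; the last joint's range is limited). The gripper opens to 85 mm and grips with 20 to 120 N. Pads are 22 mm wide; open, the fingers measure 114 mm over their backs; the gripper's body (76 mm by 85 mm) begins 54 mm behind the grasp point. The pads swing forward as they close: fully open they stand 13 mm farther back than shut.
Start: joints at [-1.232, 0.213, -0.034, 1.323, 0, 1.571], TCP at [0.166, -0.472, 0.213] pointing down, gripper open.
Joint ranges: [-2.98, 2.98], [-0.74, 1.72], [-1.14, 1.35], [-2.1, 2.04], [-1.57, 1.44], [-3.14, 3.14]. Speed limits (rad/s): [1.89, 1.89, 2.39, 2.57, 3.14, 3.14].

INTERFACE

Orientations are given as a unit quaternion [w, x, y, z].
In Python, from station import env, imaging gives the robot as it stands.
- The arm moves only by the tool send_rows, never from a script. Its argument "rows" is text: rows parted by semicolons, each of 7 numbers parted by spaces: the finger opening in cm, from 0 to 8.54, then the shift along the tool's x, y, z in cm, then the turn, a rotation vector about the tool's x, y, z in rad. In form: grip dx dy dz ax ay az; .... A call has 1 to 8 rows; each row shifts and turns the pose as measured when the row begins, along the tool's axes as they then stand; what a row does not reach is not made up. A row lasts 1/8 s, in which the tool goes at most 62.5 mm and 10.7 degrees, less where a joint would pass 70% of its speed; a pose out of reach is approached as far as the arm can. A call with a gripper value outside its range is refused whole. The fingers move at their own pace and stop on an object; the grip force is fixed at half the most. Time passes only in rows, so rows that do not move let the fingers close. It gives the time, the measured TCP pose, the force and the opening at its end, in the units of the state.
- env.sense(): the state, without advancing time (a new reading comes with each control period).
- imaging.camera(name): name is "scene" or "top" or "wrist"; returns (picture, depth): 420x560x3 uint8, red, green, blue; 420x560 float32, m along the optical axis (not along the pixel's ray), 0 where there is no reading.
- imaging.camera_info(name): a dict with "fov_y" (degrees; the focal length in pixels is half the picture's height over the tangent of half this angle, whatever the lens; pixels are square), "cx", "cy" (the principal point, pixels), "world_from_camera" (4x4, takes a point from camera to world coordinates). Camera axes: x right, y up, looking along -z (the intrinsics and any distortion apply to the point x, -y, -z); pixel columns grow to the right and rows downward; lengths in m; the calibration is good to about 2 mm. A picture is of the moment at which its call begins: read the wrist's pose just before it. camera_info takes no time and is no camera call; for the wrist camera it gives the pose at the moment of the call.
- env.job_done(): hands the job in, once; it reports no verdict.
The state is a dict: "time": time; "joint_pos": joint angles; "joint_vel": joint speeds; "tau": joint torques, N m; "position": TCP position; "tool_rot": TCP orientation; "ft_force": force on the tool from outside, world axes, zero at the start; "wrist_torque": the same for the moment, N m; "finger_gap": opening from 0.0 (shut) to 1.0 (fully open).
Only numpy, scipy, OpenCV 4.12 (cv2) and the standard library are available. Lean on these libraries where they do the work, as an engineer would, in place of code of your own. Each camera call takes 0.05 s, during which the arm holds its last target.

## Working session

There is one attempt and no reset: what is moved stays moved. The work goes in short steps, Python scripts to look and compute and a tool call to move; the robot and the scene stay as the last step left them, time stands still between calls to the robot, and variables do not carry over. Pictures are saved under pics/ and viewed, and the job is handed in when it is done.

Besides the shell and the picture viewer there is one more tool, called after "Emit:" as name(argument=value, ...) on one line, values as JSON. send_rows: Moves the arm, as the interface text tells. Its arguments: {"type":"object","properties":{"rows":{"type":"string"}},"required":["rows"]}

```bash
ls; mkdir -p pics; python3 - <<'E'
from station import env, imaging
import cv2, numpy as np
print(env.sense()); print(env.tips_ahead)
for n in ("scene","top"):
    p,d=imaging.camera(n); cv2.imwrite(f"pics/{n}0.png",p[:,:,::-1]); np.savez(f"pics/{n}0.npz",p=p,d=d)
    i=imaging.camera_info(n); print(n,i)
E
```

```text
pics
{'time': 0.0, 'joint_pos': array([-1.23198184e+00,  2.13369121e-01, -3.50793754e-02,  1.32351503e+00,
        4.02319147e-05,  1.57080731e+00]), 'joint_vel': array([-0.00028606,  0.00023679,  0.00061998, -0.0010481 ,  0.00093086,
        0.00197273]), 'tau': array([ 5.22737664e-04, -6.86166644e+01,  4.87116051e+01,  1.75791036e-02,
        4.68536075e-05,  1.21254124e-05]), 'position': array([ 0.16607115, -0.47121235,  0.21280166]), 'tool_rot': array([-5.78637587e-04,  9.85685638e-01,  1.68592650e-01, -7.85691804e-05]), 'ft_force': array([-0.16980816,  1.04752799, -0.44917504]), 'wrist_torque': array([-0.01792853,  0.04163817, -0.00885623]), 'finger_gap': 1.0007684143708901}
0.022
scene {'fov_y': 52.23313169534247, 'cx': 273.73735230135003, 'cy': 207.96697370276718, 'world_from_camera': array([[ 0.18811841, -0.73798238,  0.64806904,  1.21764681],
       [ 0.98202694,  0.15162374, -0.11239805, -0.08949945],
       [-0.01531487,  0.6575654 ,  0.7532418 ,  0.78508642],
       [ 0.        ,  0.        ,  0.        ,  1.        ]])}
top {'fov_y': 46.937492984192076, 'cx': 283.1864657745815, 'cy': 200.56534350769746, 'world_from_camera': array([[-0.01953415,  0.98124825, -0.19175578,  0.33104133],
       [-0.99927304, -0.02544142, -0.02839233, -0.01582939],
       [-0.03273846,  0.19106176,  0.9810319 ,  1.21893474],
       [ 0.        ,  0.        ,  0.        ,  1.        ]])}
```

View pics/scene0.png

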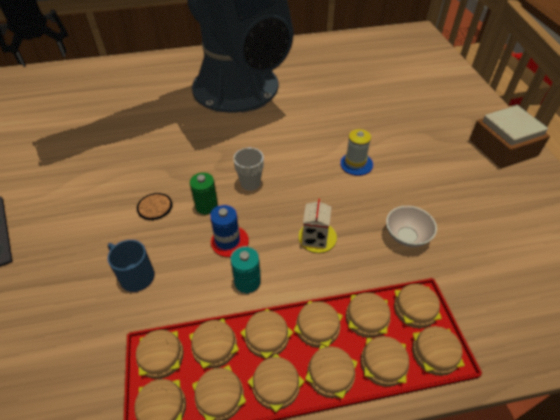

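View pics/top0.png

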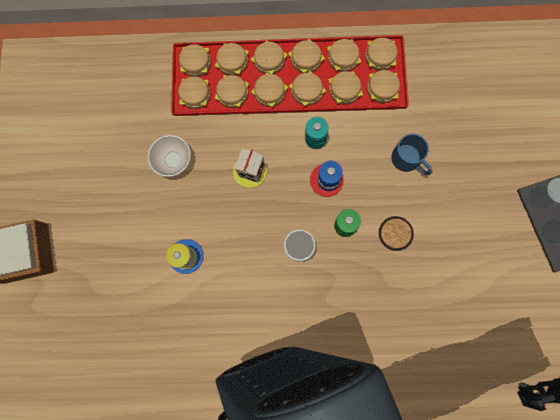

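The coffee (blue with a white band) is on the red mat: top px (330,175), scene px (225,228). The milk is on the yellow mat: top (250,165), scene (317,225). The sugar is on the blue mat: top (180,255), scene (358,150). The cork mat is at top (396,233).

Possible mix-ups for the coffee are the teal tin at top (317,130), the green tin at top (348,222) and the blue mug at (410,152). By the description, the coffee is the blue tin at (330,175).

Next I'll measure and take a close crop.

```bash
cat > h.py <<'E'
from station import env, imaging
import cv2, numpy as np
def K(i,h=420):
    return h/2/np.tan(np.radians(i["fov_y"]/2))
def ray(i,u,v):
    f=K(i); d=np.array([(u-i["cx"])/f,-(v-i["cy"])/f,-1.0]); T=i["world_from_camera"]
    return T[:3,3],T[:3,:3]@d
def onplane(i,u,v,z):
    o,d=ray(i,u,v); return o+d*(z-o[2])/d[2]
def cloud(i,dep):
    f=K(i); v,u=np.mgrid[0:dep.shape[0],0:dep.shape[1]]
    P=np.stack([(u-i["cx"])/f*dep,-(v-i["cy"])/f*dep,-dep],-1); T=i["world_from_camera"]
    W=P@T[:3,:3].T+T[:3,3]; W[dep<=0]=np.nan; return W
def project(i,p):
    T=i["world_from_camera"]; c=T[:3,:3].T@(np.array(p)-T[:3,3]); f=K(i)
    return i["cx"]+f*c[0]/-c[2], i["cy"]-f*c[1]/-c[2]
E
python3 - <<'E'
from h import *
for n in ("top","scene"):
    z=np.load(f"pics/{n}0.npz"); p,d=z['p'],z['d']; i=imaging.camera_info(n)
    W=cloud(i,d); print(n,i.keys(),"table z",np.nanmedian(W[...,2]))
    seeds=dict(cof=(330,172),milk=(250,160),sug=(179,253),teal=(317,128),green=(348,220),cups=(300,245),mug=(408,152),bowl=(170,157),cork=(396,233)) if n=="top" else \
          dict(cof=(225,225),milk=(317,222),sug=(358,148),teal=(246,268),green=(204,192),cups=(249,168),mug=(132,265),bowl=(410,228),cork=(155,206))
    for k,(u,v) in seeds.items():
        s=W[max(0,v-35):v+36,max(0,u-35):u+36].reshape(-1,3); w0=W[v,u]
        m=(np.hypot(s[:,0]-w0[0],s[:,1]-w0[1])<0.06)&(s[:,2]>0.02 if k!="cork" else s[:,2]>0.003)
        q=s[m]
        if len(q)<3: print(k,len(q)); continue
        print(k,len(q),"seed",w0.round(3),"min",q.min(0).round(3),"max",q.max(0).round(3))
    hsv=cv2.cvtColor(p,cv2.COLOR_RGB2HSV)
    # circles of colour on mats
    for k,(u,v),lo,hi in ((("red",(327,180),(0,150,100),(6,255,255)),("yel",(250,175),(25,150,120),(33,255,255)),("blue",(188,257),(100,150,120),(115,255,255))) if n=="top" else (("red",(230,240),(0,150,100),(6,255,255)),("yel",(318,238),(25,150,120),(33,255,255)),("blue",(357,162),(100,150,120),(115,255,255)))):
        r=25; sub=hsv[v-r:v+r,u-r:u+r]; m=cv2.inRange(sub,lo,hi); Z=W[v-r:v+r,u-r:u+r,2]; m[~(Z<0.016)]=0
        ys,xs=np.nonzero(m); 
        if len(xs)<10: print(k,"few",len(xs)); continue
        pts=np.array([onplane(i,x+u-r,y+v-r,0.006)[:2] for x,y in zip(xs,ys)])
        h=cv2.convexHull(pts.astype(np.float32))[:,0]
        A=np.c_[2*h,np.ones(len(h))]; c=np.linalg.lstsq(A,(h**2).sum(1),rcond=None)[0]
        print(k,len(xs),"circle",c[:2].round(4),"R",np.sqrt(c[2]+c[0]**2+c[1]**2).round(4), "minenc",cv2.minEnclosingCircle(pts.astype(np.float32)))
p=np.load("pics/top0.npz")['p']; c=p[110:270,150:430,::-1]; cv2.imwrite("pics/crop.png",cv2.resize(c,None,fx=2.8,fy=2.8,interpolation=cv2.INTER_CUBIC))
E
```

```text
top dict_keys(['fov_y', 'cx', 'cy', 'world_from_camera']) table z 0.0008892766699519772
cof 585 seed [ 0.614 -0.096  0.108] min [ 0.589 -0.125  0.02 ] max [ 0.645 -0.069  0.111]
milk 699 seed [0.652 0.095 0.098] min [0.616 0.064 0.02 ] max [0.683 0.133 0.114]
sug 606 seed [0.431 0.26  0.106] min [0.4   0.238 0.02 ] max [0.457 0.293 0.11 ]
teal 591 seed [ 0.728 -0.069  0.096] min [ 0.703 -0.097  0.021] max [ 0.759 -0.04   0.105]
green 555 seed [ 0.499 -0.133  0.104] min [ 0.472 -0.163  0.02 ] max [ 0.528 -0.107  0.104]
cups 776 seed [ 0.445 -0.02   0.09 ] min [ 0.41  -0.055  0.063] max [0.481 0.017 0.097]
mug 731 seed [ 0.688 -0.306  0.004] min [ 0.634 -0.337  0.02 ] max [ 0.712 -0.262  0.091]
bowl 665 seed [0.693 0.315 0.003] min [0.633 0.255 0.02 ] max [0.74  0.36  0.053]
cork 1017 seed [ 0.478 -0.262  0.006] min [ 0.418 -0.318  0.003] max [ 0.537 -0.205  0.015]
red 313 circle [ 0.6199 -0.0924] R 0.0427 minenc ((0.6204059720039368, -0.09257778525352478), 0.04399198666214943)
yel 220 circle [0.648  0.1052] R 0.0424 minenc ((0.6470282673835754, 0.10531717538833618), 0.0431773960590362
[... 632 characters left out ...]
0.104  0.102]
cups 904 seed [ 0.479 -0.019  0.083] min [ 0.419 -0.052  0.02 ] max [0.484 0.02  0.095]
mug 923 seed [ 0.646 -0.307  0.005] min [ 0.624 -0.347  0.02 ] max [ 0.705 -0.259  0.089]
bowl 768 seed [0.669 0.324 0.004] min [0.632 0.264 0.02 ] max [0.727 0.364 0.049]
cork 780 seed [ 0.483 -0.256  0.006] min [ 0.431 -0.309  0.003] max [ 0.527 -0.202  0.011]
red 273 circle [ 0.6236 -0.0905] R 0.0426 minenc ((0.6237502694129944, -0.08984110504388809), 0.0435810387134552)
yel 266 circle [0.6525 0.1074] R 0.0422 minenc ((0.6522442102432251, 0.1076640859246254), 0.04331990331411362)
blue 82 circle [0.4361 0.273 ] R 0.0368 minenc ((0.4450228214263916, 0.27680861949920654), 0.0360017791390419)
```

View pics/crop.png

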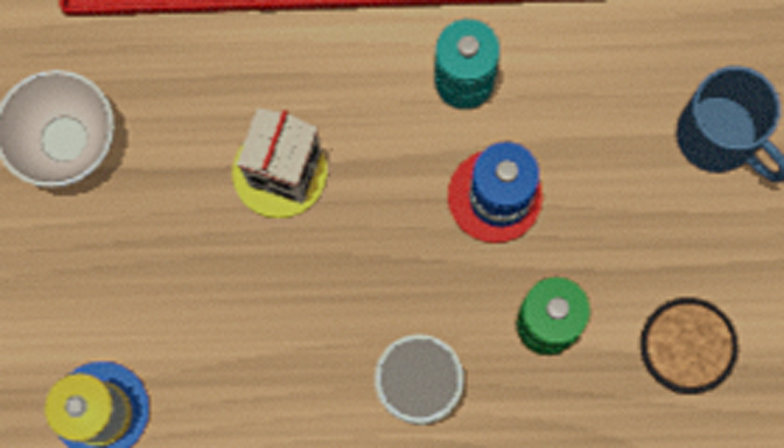

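The crop confirms it: the blue tin with the white band is on red, at crop (505,180). The carton on yellow has its ridge running (285,112) to (268,168), the yellow-topped pourer is on blue, and the cork mat is empty. I'll align the tool with the world axes and approach the coffee.

Emit:
send_rows(rows="8.5 0 0 0 0 0 0.085; 8.5 0 0 0 0 0 0.085; 8.5 0 0 0 0 0 0.085; 8.5 0 0 0 0 0 0.085; 8.5 4 -3.3 0 0 0 0; 8.5 4 -3.3 0 0 0 0; 8.5 4 -3.3 0 0 0 0; 8.5 4 -3.3 0 0 0 0")

```text
time: 1.1
position: [0.3292, -0.3385, 0.2105]
tool_rot: [-0.003, 1.0, -0.01, -0.001]
ft_force: [1.6, -0.8, 0.7]
finger_gap: 0.999
```

Emit:
send_rows(rows="8.5 4 -3.3 0 0 0 0; 8.5 4 -3.3 0 0 0 0; 8.5 4 -3.3 0 0 0 0; 8.5 4 -3.3 0 0 0 0; 8.5 4 -3.3 0 0 0 0; 8.5 0 0 0 0 0 0; 8.5 0 0 0 0 0 0")

```text
time: 1.98
position: [0.5391, -0.1681, 0.2084]
tool_rot: [-0.003, 1.0, -0.008, -0.003]
ft_force: [-1.2, -0.0, 0.6]
finger_gap: 0.995
```

```bash
python3 - <<'E'
from h import *
i=imaging.camera_info("wrist"); s=env.sense(); print(i, s['position'])
p,d=imaging.camera("wrist"); cv2.imwrite("pics/w1.png",p[:,:,::-1]); np.savez("pics/w1.npz",p=p,d=d,T=i["world_from_camera"])
for n,q in dict(red=(.6218,-.0915,.006),cof=(.618,-.0965,.106),cork=(.478,-.259,.006),green=(.501,-.133,.1)).items(): print(n,project(i,q))
E
```

```text
{'fov_y': 71.26966651000032, 'cx': 276.9032453397755, 'cy': 208.8860754696975, 'world_from_camera': array([[-0.0155694 ,  0.96011518,  0.27917098,  0.60946333],
       [-0.99985352, -0.01296468, -0.01117428, -0.17083837],
       [-0.00710924, -0.27930406,  0.96017639,  0.36883241],
       [ 0.        ,  0.        ,  0.        ,  1.        ]])} [ 0.53912514 -0.16807191  0.20841528]
red (np.float64(211.72800826024047), np.float64(113.87836800635203))
cof (np.float64(192.11627493452664), np.float64(114.69590361488497))
cork (np.float64(347.66184692714785), np.float64(226.9895952507548))
green (np.float64(242.18208989645905), np.float64(238.84927451867176))
```

View pics/w1.png

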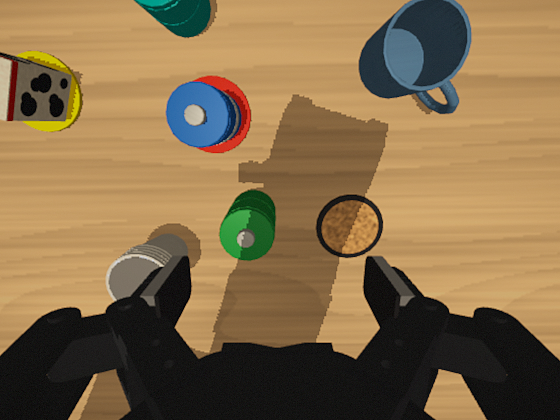

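The wrist view shows the coffee knob at (195,115), the red mat around (215,113) and the cork mat at (349,226). All are within 3 px of my predictions. I'll refine from this view.

```bash
cat >> h.py <<'E'
COL=dict(red=((0,140,70),(8,255,255)),yellow=((25,150,90),(33,255,255)),blue=((102,150,70),(115,255,255)))
def matfit(i,p,d,name,guess,r=0.06,zmax=0.017):
    hsv=cv2.cvtColor(p,cv2.COLOR_RGB2HSV); W=cloud(i,d)
    if name=="cork": m=(W[...,2]<zmax)&(hsv[...,2]<60)
    else: m=(cv2.inRange(hsv,*COL[name])>0)&(W[...,2]<zmax)
    m&=np.hypot(W[...,0]-guess[0],W[...,1]-guess[1])<r
    ys,xs=np.nonzero(m)
    if len(xs)<15: return None
    pts=np.array([onplane(i,x,y,0.006)[:2] for x,y in zip(xs,ys)],np.float32)
    h=cv2.convexHull(pts)[:,0]
    c,R=cv2.minEnclosingCircle(h)
    return np.round(c,4),round(R,4),len(xs)
def topblob(i,d,guess,zlo,zhi,r=0.045):
    W=cloud(i,d); m=(W[...,2]>zlo)&(W[...,2]<zhi)&(np.hypot(W[...,0]-guess[0],W[...,1]-guess[1])<r)
    q=W[m]
    if len(q)<10: return None
    c,R=cv2.minEnclosingCircle(q[:,:2].astype(np.float32))
    return np.round(c,4),round(R,4),len(q),np.round(q[:,2].max(),3)
E
python3 - <<'E'
from h import *
i=imaging.camera_info("wrist"); z=np.load("pics/w1.npz"); i["world_from_camera"]=z["T"]; p,d=z["p"],z["d"]
print("red",matfit(i,p,d,"red",(.622,-.0915))); print("cork",matfit(i,p,d,"cork",(.478,-.259)))
print("cof lid",topblob(i,d,(.618,-.0965),.09,.102),"knob px",onplane(i,195,115,.106)[:2], "knob",topblob(i,d,(.618,-.0965),.102,.115))
for n in ("top","scene"):
    j=imaging.camera_info(n); q=np.load(f"pics/{n}0.npz")
    print(n,"cork",matfit(j,q['p'],q['d'],"cork",(.478,-.259)),"cof",topblob(j,q['d'],(.618,-.0965),.09,.102),"sug knob",topblob(j,q['d'],(.43,.267),.09,.12),"sug all",topblob(j,q['d'],(.43,.267),.03,.12),"milk all",topblob(j,q['d'],(.65,.1),.03,.12))
    # milk ridge: red pixels high
    W=cloud(j,q['d']); hsv=cv2.cvtColor(q['p'],cv2.COLOR_RGB2HSV)
    m=((hsv[...,0]<8)|(hsv[...,0]>172))&(hsv[...,1]>120)&(W[...,2]>.085)&(np.hypot(W[...,0]-.65,W[...,1]-.1)<.05)
    r=W[m]; v=cv2.fitLine(r[:,:2].astype(np.float32),cv2.DIST_L2,0,.01,.01).ravel(); print("ridge",len(r),r.mean(0),v, np.degrees(np.arctan2(v[1],v[0])))
E
```

```text
red (array([ 0.6201, -0.0936]), 0.0436, 1160)
cork (array([ 0.4784, -0.2604]), 0.0437, 779)
cof lid (array([ 0.6184, -0.0974]), 0.0286, 2956, np.float64(0.102)) knob px [ 0.61771332 -0.09895013] knob (array([ 0.6182, -0.0976]), 0.0089, 355, np.float64(0.108))
top cork (array([ 0.478 , -0.2604]), 0.0423, 141) cof (array([ 0.6187, -0.0982]), 0.029, 391, np.float64(0.102)) sug knob (array([0.4281, 0.2655]), 0.0284, 444, np.float64(0.11)) sug all (array([0.4282, 0.2657]), 0.0288, 582, np.float64(0.11)) milk all (array([0.6503, 0.0987]), 0.0378, 669, np.float64(0.114))
ridge 38 [0.64875697 0.09958912 0.10825347] [ 0.94133216 -0.3374815   0.648757    0.09958912] -19.723509
scene cork (array([ 0.4928, -0.2541]), 0.0392, 61) cof (array([ 0.6191, -0.0956]), 0.0294, 413, np.float64(0.102)) sug knob (array([0.43  , 0.2674]), 0.0288, 275, np.float64(0.107)) sug all (array([0.431 , 0.2679]), 0.0299, 672, np.float64(0.107)) milk all (array([0.6527, 0.1013]), 0.038, 970, np.float64(0.111))
ridge 32 [0.65580076 0.10030558 0.10866162] [ 0.9366135  -0.35036427  0.65580076  0.10030558] -20.509596
```

Emit:
send_rows(rows="8.5 4 -3.5 0 0 0 0; 8.5 4 -3.5 0 0 0 0; 8.5 0 0 0 0 0 0; 8.5 0 0 0 0 0 0")

```text
time: 2.52
position: [0.6194, -0.1025, 0.2092]
tool_rot: [-0.003, 1.0, -0.011, -0.003]
ft_force: [-0.7, 0.3, 0.6]
finger_gap: 0.994
```

Emit:
send_rows(rows="8.5 -0.1 -0.5 3 0 0 -0.02; 8.5 0 0 4 0 0 0; 8.5 0 0 0 0 0 0")

```text
time: 2.9
position: [0.6158, -0.1008, 0.1394]
tool_rot: [-0.003, 1.0, -0.003, -0.002]
ft_force: [-0.9, 1.0, 0.6]
finger_gap: 0.997
```

Emit:
send_rows(rows="8.5 0.25 -0.35 3.5 0 0 0; 8.5 0 0 3.5 0 0 0; 8.5 0 0 0 0 0 0; 8.5 0 0 0 0 0 0")

```text
time: 3.4
position: [0.6202, -0.1008, 0.0772]
tool_rot: [-0.002, 1.0, -0.006, 0.002]
ft_force: [-0.7, -1.1, -0.1]
finger_gap: 0.994
```

Emit:
send_rows(rows="8.5 -0.2 -0.4 1.2 0 0 0; 8.5 0 0 0 0 0 0; 8.5 0 0 0 0 0 0")

```text
time: 3.78
position: [0.6197, -0.0969, 0.0679]
tool_rot: [-0.001, 1.0, -0.006, 0.004]
ft_force: [-0.1, 0.4, -0.5]
finger_gap: 0.998
```

Emit:
send_rows(rows="4 0 0 0 0 0 0; 4 0 0 0 0 0 0; 4 0 0 0 0 0 0; 4 0 0 0 0 0 0; 4 0 0 0 0 0 0; 4 0 0 0 0 0 0")

```text
time: 4.53
position: [0.6201, -0.0969, 0.069]
tool_rot: [-0.001, 1.0, -0.006, 0.005]
ft_force: [-0.8, 0.1, 1.4]
finger_gap: 0.627
```

Emit:
send_rows(rows="4 0 0 0 0 0 0; 4 0 0 0 0 0 0; 4 0 0 -1 0 0 0; 4 0 0 -2 0 0 0; 4 0 0 0 0 0 0")

```text
time: 5.15
position: [0.6194, -0.097, 0.0998]
tool_rot: [-0.001, 1.0, -0.006, 0.004]
ft_force: [0.6, -0.2, -3.6]
finger_gap: 0.626
```

Held: the gap stopped at 0.63 and the load reads -3.6 N. Lift and carry to the cork mat.

Emit:
send_rows(rows="4 0 0 -4 0 0 0; 4 0 0 -4 0 0 0; 4 0 0 -3 0 0 0; 4 -3 3.5 0 0 0 0; 4 -4 4.7 0 0 0 0; 4 -4 4.7 0 0 0 0; 4 -3 3.4 0 0 0 0; 4 0 0 0 0 0 0")

```text
time: 6.15
position: [0.4716, -0.2628, 0.2061]
tool_rot: [-0.001, 1.0, -0.005, 0.001]
ft_force: [1.0, 0.9, -3.0]
finger_gap: 0.626
```

Emit:
send_rows(rows="4 0 0 0 0 0 0; 4 0 0 0 0 0 0")

```text
time: 6.4
position: [0.4719, -0.2622, 0.2054]
tool_rot: [-0.002, 1.0, -0.005, 0.001]
ft_force: [0.7, -0.1, -3.8]
finger_gap: 0.632
```

```bash
python3 - <<'E'
from h import *
i=imaging.camera_info("wrist"); s=env.sense(); print(s['position'],s['tool_rot'])
p,d=imaging.camera("wrist"); cv2.imwrite("pics/w2.png",p[:,:,::-1])
print("cork",matfit(i,p,d,"cork",(.478,-.26)))
print("cof lid",topblob(i,d,s['position'][:2],s['position'][2]+.02,.35,.04))
E
```

```text
[ 0.47192176 -0.26217675  0.20538003] [-0.00175524  0.99998642 -0.00478668  0.00108167]
cork (array([ 0.4782, -0.2616]), 0.0431, 484)
cof lid (array([ 0.4725, -0.2622]), 0.0401, 36094, np.float64(0.328))
```

View pics/w2.png

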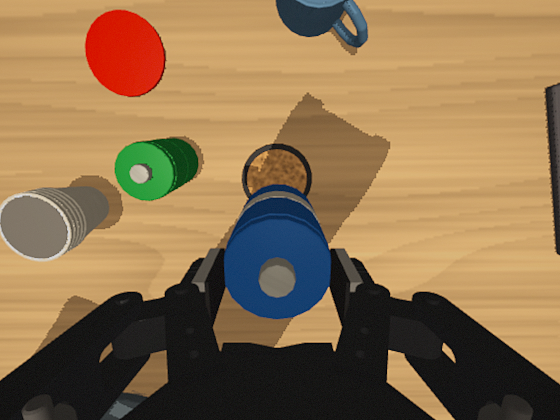

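The tin hangs upright in the jaws at (278,278). The cork mat is ahead at (277,176), and the red mat is bare at (125,53).

Emit:
send_rows(rows="4 0.75 -0.15 2 0 0 0; 4 0 0 4 0 0 0; 4 0 0 3 0 0 0; 4 0 0 1.5 0 0 0; 4 0 0 0 0 0 0; 4 0 0 0 0 0 0")

```text
time: 7.2
position: [0.4837, -0.2568, 0.0975]
tool_rot: [-0.002, 1.0, -0.001, 0.002]
ft_force: [-0.5, 0.7, -4.1]
finger_gap: 0.627
```

```bash
python3 - <<'E'
from h import *
i=imaging.camera_info("wrist"); p,d=imaging.camera("wrist")
print("red",matfit(i,p,d,"red",(.620,-.0935)))
for n in ("top","scene"):
    j=imaging.camera_info(n); p,d=imaging.camera(n); print(n,"red",matfit(j,p,d,"red",(.622,-.0925)))
E
```

```text
red (array([ 0.6199, -0.0945]), 0.045, 9470)
top red (array([ 0.6204, -0.0929]), 0.0443, 887)
scene red (array([ 0.6229, -0.0907]), 0.0447, 855)
```

Emit:
send_rows(rows="4 -0.45 0.4 1 0 0 0; 4 0 0 1 0 0 0; 4 0 0 0 0 0 0; 4 0 0 0 0 0 0")

```text
time: 7.85
position: [0.479, -0.2616, 0.0767]
tool_rot: [-0.001, 1.0, -0.001, 0.002]
ft_force: [0.3, 0.0, -4.0]
finger_gap: 0.629
```

Emit:
send_rows(rows="4 0 0 0.5 0 0 0; 4 0 0 0.2 0 0 0; 4 0 0 0 0 0 0; 4 0 0 0 0 0 0")

```text
time: 8.35
position: [0.4793, -0.2616, 0.0694]
tool_rot: [-0.001, 1.0, -0.001, 0.002]
ft_force: [-0.4, -0.4, -2.9]
finger_gap: 0.629
```

Emit:
send_rows(rows="4 0 0 0.1 0 0 0; 4 0 0 0.1 0 0 0; 4 0 0 0 0 0 0")

```text
time: 8.72
position: [0.4801, -0.262, 0.0694]
tool_rot: [-0.001, 1.0, -0.001, 0.004]
ft_force: [-0.2, 0.4, -4.5]
finger_gap: 0.626
```

Emit:
send_rows(rows="4 0 0 0.3 0 0 0; 4 0 0 0 0 0 0; 4 0 0 0 0 0 0")

```text
time: 9.1
position: [0.4816, -0.2627, 0.0695]
tool_rot: [0.0, 1.0, -0.001, 0.006]
ft_force: [-0.5, 0.3, -3.4]
finger_gap: 0.628
```

```bash
python3 - <<'E'
from h import *
s=env.sense(); print(s)
j=imaging.camera_info("scene"); p,d=imaging.camera("scene"); cv2.imwrite("pics/s3.png",cv2.resize(p[130:290,60:260,::-1],None,fx=3,fy=3))
i=imaging.camera_info("wrist"); p,d=imaging.camera("wrist"); W=cloud(i,d); cv2.imwrite("pics/w3.png",p[:,:,::-1])
m=np.hypot(W[...,0]-s['position'][0],W[...,1]-s['position'][1])<.012
print("knob z",np.nanpercentile(W[...,2][m],[50,90,99]))
E
```

```text
{'time': 9.1, 'joint_pos': array([-0.5024007 ,  0.37018774, -0.19313367,  0.99676834,  0.0049199 ,
        2.64199793]), 'joint_vel': array([ 5.67077478e-05, -2.59483980e-03, -1.32714294e-03,  8.55060926e-04,
        2.00417273e-04, -5.75801930e-04]), 'tau': array([ 1.01533791e-02, -8.21453547e+01,  4.70945621e+01, -1.01182717e-01,
        3.76287976e-02, -1.08413446e-03]), 'position': array([ 0.48162736, -0.26274484,  0.06948858]), 'tool_rot': array([ 4.13574367e-04,  9.99981680e-01, -1.38979447e-03,  5.87685259e-03]), 'ft_force': array([-0.47122277,  0.31263596, -3.43806657]), 'wrist_torque': array([-0.02892985, -0.01010522,  0.00300627]), 'finger_gap': 0.6282086009049285}
knob z [0.17079148 0.18194394 0.18400342]
```

View pics/s3.png

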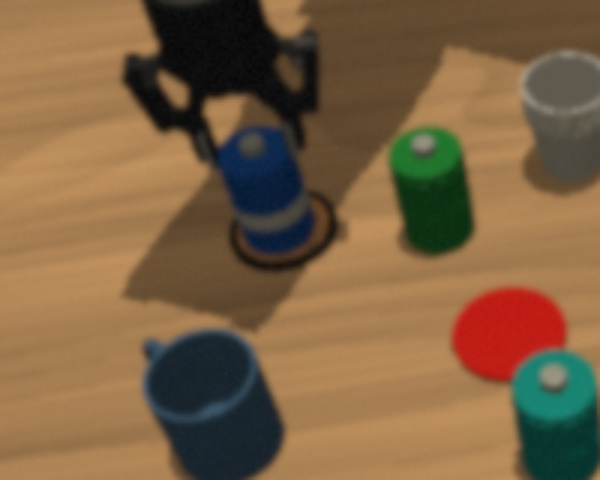

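View pics/w3.png

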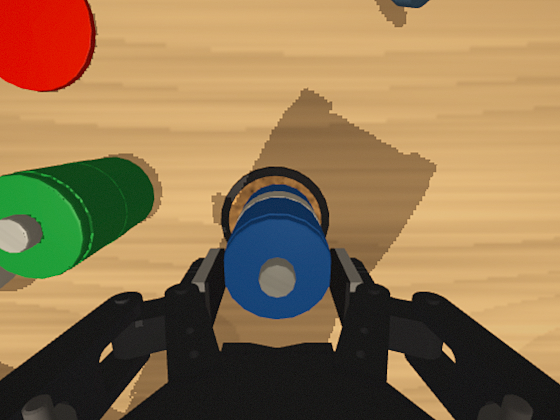

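```bash
python3 - <<'E'
from h import *
i=imaging.camera_info("wrist"); p,d=imaging.camera("wrist"); W=cloud(i,d)
print("knob",W[275:286,272:284].reshape(-1,3).mean(0),"lid",W[300:308,268:288].reshape(-1,3).mean(0), W[250:256,268:288].reshape(-1,3).mean(0))
print("tbl near cork",np.nanmedian(W[100:140,400:500,2]))
print("red",matfit(i,p,d,"red",(.620,-.0935)))
E
```

```text
knob [nan nan nan] lid [ 0.46119912 -0.26346877  0.09624232] [ 0.49000654 -0.26354502  0.09634814]
tbl near cork 3.5556844682566036e-05
red (array([ 0.609 , -0.1022]), 0.0418, 7803)
```

The lid reads z=0.0963, against 0.096 if the tin is resting on the mat, and it is level. Release.

Emit:
send_rows(rows="8.5 0 0 0 0 0 0; 8.5 0 0 0 0 0 0; 8.5 0 0 0 0 0 0; 8.5 0 0 0 0 0 0; 8.5 0 0 0 0 0 0")

```text
time: 9.88
position: [0.4818, -0.2629, 0.0693]
tool_rot: [0.0, 1.0, -0.001, 0.006]
ft_force: [0.8, -0.1, 0.4]
finger_gap: 0.993
```

Emit:
send_rows(rows="8.5 0 0 -2 0 0 0; 8.5 0 0 -4 0 0 0; 8.5 0 0 -4 0 -0.012 0; 8.5 0 0 -4 0 0 -0.17; 8.5 0 0 0 0 0 -0.175; 8.5 0 0 0 0 0 -0.175; 8.5 0 0 0 0 0 -0.175; 8.5 0 0 0 0 0 -0.175")

```text
time: 10.88
position: [0.4804, -0.2626, 0.2142]
tool_rot: [0.0, 0.902, 0.432, -0.0]
ft_force: [0.1, -0.1, -0.2]
finger_gap: 0.992
```

Emit:
send_rows(rows="8.5 0 0 0 0 0 -0.175; 8.5 0 0 0 0 0 -0.175; 8.5 0 0 0 0 0 0")

```text
time: 11.25
position: [0.4803, -0.2626, 0.2143]
tool_rot: [0.0, 0.81, 0.587, -0.0]
ft_force: [-0.1, -0.0, 0.1]
finger_gap: 0.993
```

```bash
cat >> h.py <<'E'
from scipy.spatial.transform import Rotation as Ro
def go(x,y,z):
    s=env.sense(); q=s['tool_rot']; R=Ro.from_quat([q[1],q[2],q[3],q[0]])
    t=R.inv().apply(np.array([x,y,z])-s['position'])*100
    m=R.as_matrix(); print("pos",s['position'].round(4),"yaw",np.degrees(np.arctan2(m[1,0],m[0,0])).round(2),"toolshift cm",t.round(2),"zaxis",m[:,2].round(4))
    # rotation (tool axes) to vertical
    v=R.inv().apply([0,0,-1.]); print("tilt fix ax,ay",(-v[1]).round(4),v[0].round(4), "J6",s['joint_pos'][5].round(2))
E
python3 - <<'E'
from h import *
go(.651,.100,.21)
j=imaging.camera_info("top"); p,d=imaging.camera("top"); print("cof",topblob(j,d,(.478,-.26),.09,.102), "cork",matfit(j,p,d,"cork",(.478,-.26)))
E
```

```text
pos [ 0.4803 -0.2626  0.2143] yaw 71.89 toolshift cm [39.77  4.95  0.39] zaxis [-3.e-04 -1.e-03 -1.e+00]
tilt fix ax,ay 0.0001 0.0011 J6 1.39
cof (array([ 0.4806, -0.2638]), 0.0287, 382, np.float64(0.102)) cork (array([ 0.4771, -0.2615]), 0.043, 108)
```

Coffee is parked about 4 mm off the cork centre, with its lid at the right height. Now to the milk.

Emit:
send_rows(rows="8.5 5 0.6 0 0 0 0; 8.5 5 0.6 0 0 0 0; 8.5 5 0.6 0 0 0 0; 8.5 5 0.6 0 0 0 0; 8.5 5 0.6 0 0 0 0; 8.5 5 0.6 0 0 0 0; 8.5 0 0 0 0 0 0; 8.5 0 0 0 0 0 0")

```text
time: 12.3
position: [0.6158, 0.0171, 0.2134]
tool_rot: [0.001, 0.821, 0.57, -0.0]
ft_force: [-0.9, -0.9, -0.4]
finger_gap: 0.999
```

```bash
python3 - <<'E'
from h import *
i=imaging.camera_info("wrist"); p,d=imaging.camera("wrist"); cv2.imwrite("pics/w4.png",p[:,:,::-1])
W=cloud(i,d); hsv=cv2.cvtColor(p,cv2.COLOR_RGB2HSV)
print("yel",matfit(i,p,d,"yellow",(.650,.1063)))
m=((hsv[...,0]<8)|(hsv[...,0]>172))&(hsv[...,1]>120)&(W[...,2]>.095)&(np.hypot(W[...,0]-.65,W[...,1]-.1)<.05)
r=W[m]; v=cv2.fitLine(r[:,:2].astype(np.float32),cv2.DIST_L2,0,.01,.01).ravel(); print("ridge",len(r),r.min(0),r.max(0),(r.min(0)+r.max(0))/2,np.degrees(np.arctan2(v[1],v[0])))
m=(W[...,2]>.05)&(W[...,2]<.13)&(np.hypot(W[...,0]-.65,W[...,1]-.1)<.05)
print(cv2.minAreaRect(W[m][:,:2].astype(np.float32)))
go(.651,.100,.21)
E
```

```text
yel (array([0.6487, 0.1052]), 0.0439, 822)
ridge 313 [0.62588345 0.08872632 0.09773061] [0.67497849 0.1094075  0.11055937] [0.65043097 0.09906691 0.10414499] -20.205835
((0.6505005955696106, 0.09966300427913666), (0.055048491805791855, 0.05440368130803108), 69.62361145019531)
pos [0.6158 0.017  0.2134] yaw 69.54 toolshift cm [9.01 0.4  0.33] zaxis [ 1.0e-04 -1.5e-03 -1.0e+00]
tilt fix ax,ay 0.0006 0.0014 J6 1.96
```

View pics/w4.png

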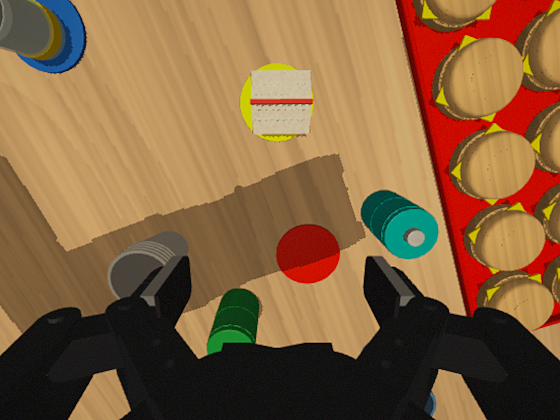

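The wrist view shows the carton at (281,102), square to the jaws. It measures 55 x 54 mm centred at (0.6505, 0.0995), and the yellow mat is behind it.

Emit:
send_rows(rows="8.5 4.5 0.2 0 0 0 0; 8.5 4.4 0.2 0 0 0 0; 8.5 0 0 4 0 0 0; 8.5 0 0 2.5 0 0 0; 8.5 0 0 0 0 0 0; 8.5 0 0 0 0 0 0")

```text
time: 13.1
position: [0.6524, 0.0939, 0.1503]
tool_rot: [0.002, 0.826, 0.563, 0.001]
ft_force: [0.0, 0.1, 0.2]
finger_gap: 0.996
```

```bash
python3 - <<'E'
from h import *
go(.6505,.0995,.068)
E
```

```text
pos [0.6524 0.0939 0.1503] yaw 68.59 toolshift cm [ 0.45 -0.42  8.23] zaxis [ 0.0047 -0.0016 -1.    ]
tilt fix ax,ay 0.0049 -0.0002 J6 2.09
```

Emit:
send_rows(rows="8.5 0.45 -0.4 2 0.005 0 -0.02; 8.5 0 0 2.5 0 0 0; 8.5 0 0 2 0 0 0; 8.5 0 0 0 0 0 0; 8.5 0 0 0 0 0 0")

```text
time: 13.72
position: [0.6541, 0.0975, 0.0919]
tool_rot: [0.002, 0.822, 0.57, 0.004]
ft_force: [-0.3, 0.4, -0.1]
finger_gap: 0.994
```

```bash
python3 - <<'E'
from h import *
go(.6505,.0995,.068)
E
```

```text
pos [0.6541 0.0975 0.0919] yaw 69.48 toolshift cm [ 0.05 -0.42  2.39] zaxis [ 0.0096  0.0015 -1.    ]
tilt fix ax,ay 0.0084 -0.0047 J6 2.08
```

Emit:
send_rows(rows="8.5 0.05 -0.4 1.2 0.008 -0.005 0; 8.5 0 0 1.2 0 0 0; 8.5 0 0 0 0 0 0; 8.5 0 0 0 0 0 0")

```text
time: 14.22
position: [0.6512, 0.0996, 0.0679]
tool_rot: [0.001, 0.822, 0.57, 0.001]
ft_force: [-0.3, -0.5, -0.1]
finger_gap: 0.996
```

```bash
python3 - <<'E'
from h import *
go(.6505,.0995,.068)
E
```

```text
pos [0.6512 0.0996 0.0679] yaw 69.47 toolshift cm [-0.03 -0.06 -0.01] zaxis [ 1.6e-03 -3.0e-04 -1.0e+00]
tilt fix ax,ay 0.0016 -0.0003 J6 2.08
```

Emit:
send_rows(rows="4 0 0 0 0 0 0; 4 0 0 0 0 0 0; 4 0 0 0 0 0 0; 4 0 0 0 0 0 0; 4 0 0 0 0 0 0; 4 0 0 0 0 0 0; 4 0 0 -1 0 0 0; 4 0 0 -2 0 0 0")

```text
time: 15.22
position: [0.6503, 0.0995, 0.0987]
tool_rot: [0.0, 0.822, 0.57, -0.0]
ft_force: [0.8, -0.4, -1.9]
finger_gap: 0.596
```

Emit:
send_rows(rows="4 0 0 -4 0 0 0; 4 0 0 -4 0 0 0; 4 0 0 -3 0 0 0; 4 0 0 0 0 0 0")

```text
time: 15.72
position: [0.6506, 0.0996, 0.2155]
tool_rot: [0.001, 0.822, 0.57, 0.001]
ft_force: [0.3, -0.4, -2.2]
finger_gap: 0.594
```

```bash
python3 - <<'E'
from h import *
go(.6205,-.0935,.2)
E
```

```text
pos [0.6506 0.0996 0.2155] yaw 69.46 toolshift cm [-19.14   3.95   1.54] zaxis [ 0.0027  0.     -1.    ]
tilt fix ax,ay 0.0025 -0.001 J6 2.08
```

Emit:
send_rows(rows="4 -3 0.6 0 0 0 0; 4 -4.2 0.8 0 0 0 0; 4 -4.2 0.9 0 0 0 0; 4 -4.2 0.9 0 0 0 0; 4 -3.5 0.75 0 0 0 0; 4 0 0 0 0 0 0; 4 0 0 0 0 0 0")

```text
time: 16.6
position: [0.6173, -0.0978, 0.2084]
tool_rot: [-0.002, 0.821, 0.57, -0.002]
ft_force: [0.9, 0.2, -2.5]
finger_gap: 0.598
```

```bash
python3 - <<'E'
from h import *
go(.6205,-.0932,.1)
E
```

```text
pos [ 0.6173 -0.0978  0.2084] yaw 69.54 toolshift cm [ 0.56  0.2  10.83] zaxis [-5.3e-03  9.0e-04 -1.0e+00]
tilt fix ax,ay -0.0053 0.001 J6 1.77
```

Emit:
send_rows(rows="4 0.5 0.2 3 -0.005 0.001 0; 4 0 0 3.5 0 0 0; 4 0 0 3.2 0 0 0; 4 0 0 1 0 0 0; 4 0 0 0 0 0 0; 4 0 0 0 0 0 0")

```text
time: 17.35
position: [0.6219, -0.0887, 0.099]
tool_rot: [0.0, 0.82, 0.573, 0.001]
ft_force: [0.2, 0.5, -1.5]
finger_gap: 0.599
```

```bash
python3 - <<'E'
from h import *
go(.6205,-.0932,.068)
E
```

```text
pos [ 0.6219 -0.0887  0.099 ] yaw 69.86 toolshift cm [-0.48  0.02  3.1 ] zaxis [ 1.1e-03  5.0e-04 -1.0e+00]
tilt fix ax,ay 0.0008 -0.0009 J6 1.78
```

Emit:
send_rows(rows="4 -0.45 0 1 0 0 0; 4 0 0 1 0 0 0; 4 0 0 0 0 0 0; 4 0 0 0 0 0 0")

```text
time: 17.85
position: [0.6213, -0.0935, 0.0793]
tool_rot: [0.001, 0.82, 0.572, 0.002]
ft_force: [0.8, -0.1, -2.3]
finger_gap: 0.597
```

```bash
python3 - <<'E'
from h import *
go(.6205,-.0932,.068)
E
```

```text
pos [ 0.6213 -0.0935  0.0793] yaw 69.84 toolshift cm [-0.   -0.09  1.13] zaxis [ 3.7e-03  1.0e-04 -1.0e+00]
tilt fix ax,ay 0.0034 -0.0014 J6 1.77
```

Emit:
send_rows(rows="4 0 -0.1 0.8 0.003 0 0; 4 0 0 0.25 0 0 0; 4 0 0 0 0 0 0; 4 0 0 0 0 0 0")

```text
time: 18.35
position: [0.6205, -0.093, 0.0691]
tool_rot: [-0.0, 0.82, 0.572, 0.001]
ft_force: [-1.9, -0.6, 1.2]
finger_gap: 0.599
```

```bash
python3 - <<'E'
from h import *
go(.6205,-.0932,.068)
i=imaging.camera_info("wrist"); p,d=imaging.camera("wrist"); W=cloud(i,d); cv2.imwrite("pics/w5.png",p[:,:,::-1])
P=env.sense()['position']; hsv=cv2.cvtColor(p,cv2.COLOR_RGB2HSV)
m=((hsv[...,0]<8)|(hsv[...,0]>172))&(hsv[...,1]>120)&(np.hypot(W[...,0]-P[0],W[...,1]-P[1])<.04)&(W[...,2]>.08)
r=W[m]; print("ridge z",np.median(r,0),np.percentile(r[:,2],95))
E
```

```text
pos [ 0.6205 -0.093   0.0691] yaw 69.85 toolshift cm [-0.02  0.01  0.11] zaxis [ 0.0015  0.0013 -1.    ]
tilt fix ax,ay 0.001 -0.0017 J6 1.77
ridge z [ 0.62168298 -0.09110078  0.10677687] 0.10909235656236926
```

View pics/w5.png

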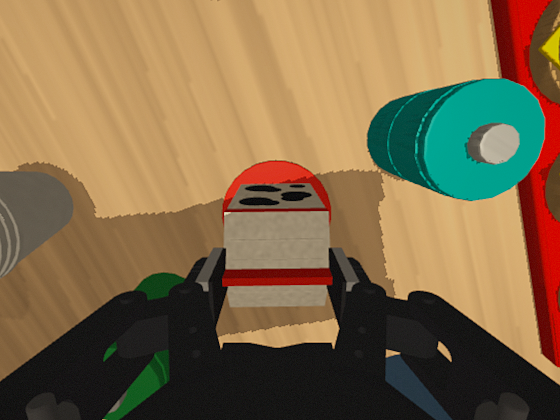

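Touchdown: the load has gone from -2.3 to +1.2 N and the ridge is at about 0.108 m. The carton stands at (277,245) on the red mat. Release and lift, then turn towards yaw 90° for the sugar.

Emit:
send_rows(rows="8.5 0 0 0 0 0 0; 8.5 0 0 0 0 0 0; 8.5 0 0 0 0 0 0; 8.5 0 0 0 0 0 0; 8.5 0 0 -2 0 0 0; 8.5 0 0 -4 0 0 0; 8.5 0 0 -4 0 0 0; 8.5 0 0 -4 0 0 0")

```text
time: 19.4
position: [0.6186, -0.0929, 0.2096]
tool_rot: [-0.002, 0.82, 0.572, -0.001]
ft_force: [0.6, 0.2, 1.0]
finger_gap: 0.988
```

Emit:
send_rows(rows="8.5 0 0 0 0 0 -0.175; 8.5 0 0 0 0 0 -0.175; 8.5 0 0 0 0 0 0")

```text
time: 19.77
position: [0.6204, -0.0932, 0.2136]
tool_rot: [0.0, 0.705, 0.709, 0.001]
ft_force: [0.2, -1.0, -0.6]
finger_gap: 0.997
```

```bash
python3 - <<'E'
from h import *
go(.430,.267,.21)
for n in ("top","scene"):
    j=imaging.camera_info(n); p,d=imaging.camera(n); W=cloud(j,d); m=(W[...,2]>.05)&(W[...,2]<.13)&(np.hypot(W[...,0]-.6205,W[...,1]+.0932)<.05)
    print(n,"milk",cv2.minAreaRect(W[m][:,:2].astype(np.float32)),"yel",matfit(j,p,d,"yellow",(.65,.106)))
E
```

```text
pos [ 0.6204 -0.0932  0.2136] yaw 90.36 toolshift cm [ 36.14 -18.81   0.36] zaxis [ 0.0022  0.0012 -1.    ]
tilt fix ax,ay 0.0022 -0.0012 J6 1.41
top milk ((0.0, 0.0), (0.0, 0.0), 0.0) yel (array([0.6477, 0.1052]), 0.0431, 494)
scene milk ((0.6208552122116089, -0.0912405401468277), (0.05530097708106041, 0.057732440531253815), 69.96959686279297) yel (array([0.6521, 0.1079]), 0.0435, 899)
```

Emit:
send_rows(rows="8.5 3.8 -2.7 0 0.002 -0.001 0; 8.5 3.9 -2.7 0 0 0 0; 8.5 3.9 -2.7 0 0 0 0; 8.5 3.9 -2.7 0 0 0 0; 8.5 3.9 -2.7 0 0 0 0; 8.5 3.9 -2.7 0 0 0 0; 8.5 3.9 -2.7 0 0 0 0; 8.5 0 0 0 0 0 0")

```text
time: 20.88
position: [0.4268, 0.1878, 0.2113]
tool_rot: [-0.001, 0.718, 0.697, -0.001]
ft_force: [0.0, -1.3, -0.4]
finger_gap: 0.997
```

Emit:
send_rows(rows="8.5 0 0 0 0 0 0")

```text
time: 21.0
position: [0.4269, 0.1877, 0.2112]
tool_rot: [-0.001, 0.718, 0.696, -0.001]
ft_force: [0.7, 0.6, 0.1]
finger_gap: 0.997
```

```bash
python3 - <<'E'
from h import *
i=imaging.camera_info("wrist"); p,d=imaging.camera("wrist"); cv2.imwrite("pics/w6.png",p[:,:,::-1])
print("blue",matfit(i,p,d,"blue",(.434,.268)),"yel",matfit(i,p,d,"yellow",(.649,.1055)))
print("spout",topblob(i,d,(.43,.267),.098,.12),"body",topblob(i,d,(.43,.267),.03,.12))
go(.430,.267,.21)
E
```

```text
blue (array([0.4327, 0.2683]), 0.0434, 990) yel (array([0.6481, 0.1057]), 0.0442, 3169)
spout (array([0.4268, 0.2671]), 0.0207, 1014, np.float64(0.106)) body (array([0.4277, 0.267 ]), 0.0285, 3156, np.float64(0.106))
pos [0.427  0.1876 0.2112] yaw 88.19 toolshift cm [7.94 0.05 0.13] zaxis [-2.9e-03  7.0e-04 -1.0e+00]
tilt fix ax,ay -0.0029 -0.0006 J6 2.02
```

View pics/w6.png

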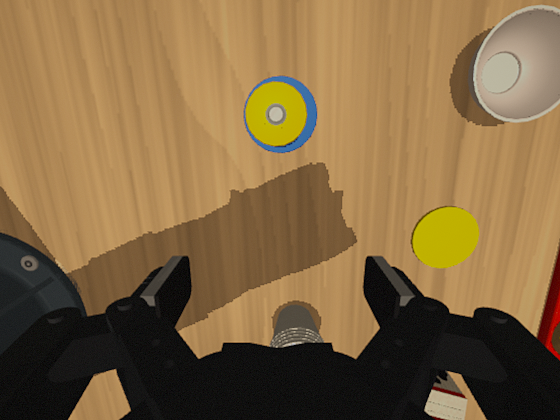

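The pourer is at (276,114), centred on (0.428, 0.267). The bare yellow mat is at (446,237).

Emit:
send_rows(rows="8.5 4 -0.1 0 -0.003 0 0; 8.5 4 0 0 0 0 0; 8.5 0 0 3.5 0 0 0; 8.5 0 0 3 0 0 0; 8.5 0 0 0 0 0 0; 8.5 0 0 0 0 0 0")

```text
time: 21.8
position: [0.4334, 0.2657, 0.1453]
tool_rot: [0.0, 0.724, 0.69, 0.001]
ft_force: [0.5, 0.2, -0.4]
finger_gap: 0.994
```

```bash
python3 - <<'E'
from h import *
go(.428,.267,.065)
E
```

```text
pos [0.4334 0.2657 0.1453] yaw 87.3 toolshift cm [ 0.1  -0.56  8.03] zaxis [ 1.5e-03  4.0e-04 -1.0e+00]
tilt fix ax,ay 0.0015 -0.0005 J6 2.17
```

Emit:
send_rows(rows="8.5 0.1 -0.55 2 0 0 0; 8.5 0 0 2.5 0 0 0; 8.5 0 0 1.5 0 0 0; 8.5 0 0 0 0 0 0; 8.5 0 0 0 0 0 0")

```text
time: 22.42
position: [0.4322, 0.2676, 0.0898]
tool_rot: [0.001, 0.725, 0.689, 0.005]
ft_force: [-0.0, 0.1, -0.7]
finger_gap: 0.993
```

```bash
python3 - <<'E'
from h import *
go(.428,.267,.066)
E
```

```text
pos [0.4322 0.2676 0.0898] yaw 87.07 toolshift cm [-0.1  -0.44  2.38] zaxis [ 0.0085  0.0046 -1.    ]
tilt fix ax,ay 0.0082 -0.005 J6 2.18
```

Emit:
send_rows(rows="8.5 -0.1 -0.4 1.2 0.008 -0.005 0; 8.5 0 0 1.1 0 0 0; 8.5 0 0 0 0 0 0; 8.5 0 0 0 0 0 0")

```text
time: 22.92
position: [0.4285, 0.2671, 0.0661]
tool_rot: [0.0, 0.725, 0.689, 0.0]
ft_force: [1.0, 0.1, 0.2]
finger_gap: 0.995
```

```bash
python3 - <<'E'
from h import *
go(.428,.267,.066)
E
```

```text
pos [0.4285 0.2671 0.0661] yaw 87.07 toolshift cm [-0.02 -0.05  0.01] zaxis [ 6.e-04  3.e-04 -1.e+00]
tilt fix ax,ay 0.0006 -0.0003 J6 2.18
```

Emit:
send_rows(rows="4 0 0 0 0 0 0; 4 0 0 0 0 0 0; 4 0 0 0 0 0 0; 4 0 0 0 0 0 0; 4 0 0 0 0 0 0; 4 0 0 0 0 0 0; 4 0 0 -1 0 0 0; 4 0 0 -2 0 0 0")

```text
time: 23.92
position: [0.4278, 0.2669, 0.0973]
tool_rot: [-0.0, 0.725, 0.689, -0.0]
ft_force: [-0.2, -0.2, -2.1]
finger_gap: 0.596
```

Emit:
send_rows(rows="4 0 0 -4 0 0 0; 4 0 0 -4 0 0 0; 4 0 0 -2 0 0 0; 4 0 0 0 0 0 0")

```text
time: 24.42
position: [0.4282, 0.267, 0.2036]
tool_rot: [0.0, 0.725, 0.689, 0.001]
ft_force: [-0.0, -0.1, -3.5]
finger_gap: 0.595
```

```bash
python3 - <<'E'
from h import *
go(.6485,.1056,.2)
E
```

```text
pos [0.4282 0.267  0.2036] yaw 87.07 toolshift cm [-15.    22.83   0.38] zaxis [ 0.0017  0.0013 -1.    ]
tilt fix ax,ay 0.0016 -0.0014 J6 2.18
```

Emit:
send_rows(rows="4 -2 3 0 0 0 0; 4 -2.6 4 0 0 0 0; 4 -2.6 4 0 0 0 0; 4 -2.6 4 0 0 0 0; 4 -2.6 4 0 0 0 0; 4 -2.3 3.4 0 0 0 0; 4 0 0 0 0 0 0; 4 0 0 0 0 0 0")

```text
time: 25.42
position: [0.648, 0.1033, 0.1946]
tool_rot: [-0.003, 0.724, 0.69, -0.003]
ft_force: [-0.1, 0.7, -2.9]
finger_gap: 0.596
```

```bash
python3 - <<'E'
from h import *
go(.6485,.1056,.1)
i=imaging.camera_info("wrist"); p,d=imaging.camera("wrist"); cv2.imwrite("pics/w7.png",p[:,:,::-1])
print("yel",matfit(i,p,d,"yellow",(.649,.1055)))
E
```

```text
pos [0.648  0.1033 0.1946] yaw 87.18 toolshift cm [0.24 0.11 9.46] zaxis [-7.9e-03 -4.0e-04 -1.0e+00]
tilt fix ax,ay -0.0079 0.0008 J6 1.78
yel (array([0.6485, 0.1065]), 0.0435, 2160)
```

View pics/w7.png

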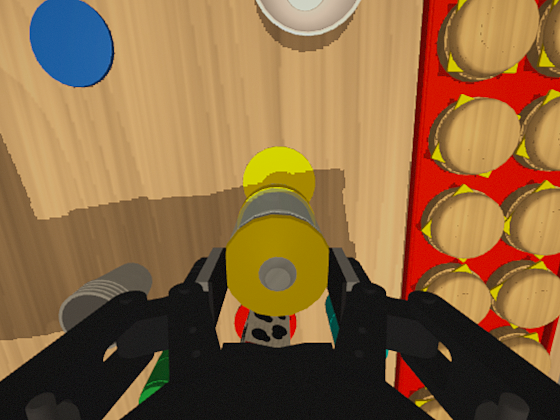

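The pourer hangs upright at (277,270), the yellow mat is at (279,180) and the bare blue mat is at (71,43). Lower.

Emit:
send_rows(rows="4 0.25 0.05 3 -0.008 0.001 0; 4 0 0 3.5 0 0 0; 4 0 0 2.5 0 0 0; 4 0 0 0 0 0 0; 4 0 0 0 0 0 0")

```text
time: 26.1
position: [0.6456, 0.1097, 0.1045]
tool_rot: [0.0, 0.722, 0.691, 0.001]
ft_force: [-0.0, 0.3, -1.9]
finger_gap: 0.597
```

```bash
python3 - <<'E'
from h import *
go(.6485,.106,.066)
i=imaging.camera_info("wrist"); p,d=imaging.camera("wrist")
print("blue",matfit(i,p,d,"blue",(.433,.2685)))
E
```

```text
pos [0.6456 0.1097 0.1045] yaw 87.48 toolshift cm [-0.36  0.3   3.85] zaxis [ 2.1e-03  8.0e-04 -1.0e+00]
tilt fix ax,ay 0.0021 -0.0009 J6 1.78
blue (array([0.4503, 0.252 ]), 0.0365, 3637)
```

Emit:
send_rows(rows="4 -0.35 0.25 1 0.002 0 0; 4 0 0 1.5 0 0 0; 4 0 0 0 0 0 0; 4 0 0 0 0 0 0")

```text
time: 26.65
position: [0.649, 0.1059, 0.0792]
tool_rot: [0.0, 0.723, 0.691, 0.001]
ft_force: [0.3, -0.5, -1.7]
finger_gap: 0.599
```

```bash
python3 - <<'E'
from h import *
go(.6485,.106,.066)
E
```

```text
pos [0.649  0.1059 0.0792] yaw 87.47 toolshift cm [ 0.   -0.05  1.32] zaxis [ 0.0021  0.0013 -1.    ]
tilt fix ax,ay 0.002 -0.0014 J6 1.78
```

Emit:
send_rows(rows="4 0 0 0.8 0 0 0; 4 0 0 0.4 0 0 0; 4 0 0 0 0 0 0; 4 0 0 0 0 0 0")

```text
time: 27.15
position: [0.6492, 0.1061, 0.0673]
tool_rot: [0.001, 0.723, 0.691, 0.002]
ft_force: [-1.9, -0.4, -0.3]
finger_gap: 0.597
```

```bash
python3 - <<'E'
from h import *
go(.6485,.106,.066)
i=imaging.camera_info("wrist"); p,d=imaging.camera("wrist"); cv2.imwrite("pics/w8.png",p[:,:,::-1]); W=cloud(i,d)
print("rim z",[W[r,c].round(4) for r,c in ((300,250),(305,300),(275,277),(240,277))])
E
```

```text
pos [0.6492 0.1061 0.0673] yaw 87.47 toolshift cm [-0.01 -0.07  0.13] zaxis [ 0.0032  0.0016 -1.    ]
tilt fix ax,ay 0.0031 -0.0017 J6 1.78
rim z [array([0.6346, 0.0891, 0.0959]), array([0.6602, 0.0851, 0.096 ]), array([0.6493, 0.1074, 0.1046]), array([0.65  , 0.1224, 0.0981])]
```

The spout is at 0.1046 m (0.104 expected) and the load has gone. Release, lift and go back for the coffee.

Emit:
send_rows(rows="8.5 0 0 0 0 0 0; 8.5 0 0 0 0 0 0; 8.5 0 0 0 0 0 0; 8.5 0 0 0 0 0 0; 8.5 0 0 -2 0 0 0; 8.5 0 0 -4 0 0 0; 8.5 0 0 -4 0 0 0; 8.5 0 0 -4 0 0 0")

```text
time: 28.2
position: [0.6472, 0.1056, 0.2078]
tool_rot: [-0.001, 0.723, 0.691, -0.001]
ft_force: [0.2, 0.3, 0.5]
finger_gap: 0.994
```

Emit:
send_rows(rows="8.5 -4.5 -2 0 0 0 0; 8.5 -4.5 -2 0 0 0 0; 8.5 -4.5 -2 0 0 0 0; 8.5 -4.5 -2 0 0 0 0; 8.5 -4.5 -2 0 0 0 0; 8.5 -4.5 -2 0 0 0 0; 8.5 -4.5 -2 0 0 0 0; 8.5 0 0 0 0 0 0")

```text
time: 29.2
position: [0.4919, -0.2115, 0.2114]
tool_rot: [0.003, 0.722, 0.692, 0.003]
ft_force: [0.7, -0.2, 0.6]
finger_gap: 1.0
```

```bash
python3 - <<'E'
from h import *
go(.480,-.263,.21)
for n in ("top","scene"):
    j=imaging.camera_info(n); p,d=imaging.camera(n); cv2.imwrite(f"pics/{n}9.png",p[:,:,::-1])
    W=cloud(j,d); m=(W[...,2]>.05)&(W[...,2]<.13)&(np.hypot(W[...,0]-.6205,W[...,1]+.0932)<.05)
    print(n,"milk",cv2.minAreaRect(W[m][:,:2].astype(np.float32)) if m.any() else 0,"red",matfit(j,p,d,"red",(.6205,-.0932)))
    print("sug",topblob(j,d,(.6485,.106),.03,.12),"yel",matfit(j,p,d,"yellow",(.6485,.106)),"blue",matfit(j,p,d,"blue",(.433,.2685)),"cof",topblob(j,d,(.48,-.263),.03,.102))
E
```

```text
pos [ 0.4919 -0.2115  0.2114] yaw 87.56 toolshift cm [-5.2  -0.97  0.13] zaxis [ 8.5e-03  3.0e-04 -1.0e+00]
tilt fix ax,ay 0.0084 -0.0006 J6 1.21
top milk ((0.6195753216743469, -0.09379874914884567), (0.054658472537994385, 0.0551445297896862), 70.42788696289062) red (array([ 0.6201, -0.0921]), 0.0438, 298)
sug (array([0.6484, 0.1054]), 0.0288, 543, np.float64(0.109)) yel (array([0.6471, 0.1052]), 0.0431, 276) blue (array([0.4327, 0.2677]), 0.0419, 782) cof None
scene milk ((0.6213133931159973, -0.09118587523698807), (0.055231522768735886, 0.05886092782020569), 69.83937072753906) red (array([ 0.6237, -0.0904]), 0.0442, 271)
sug (array([0.6502, 0.1069]), 0.0297, 873, np.float64(0.108)) yel (array([0.6522, 0.1074]), 0.043, 362) blue (array([0.4376, 0.2697]), 0.0405, 502) cof (array([ 0.4815, -0.2603]), 0.0302, 808, np.float64(0.102))
```

View pics/top9.png

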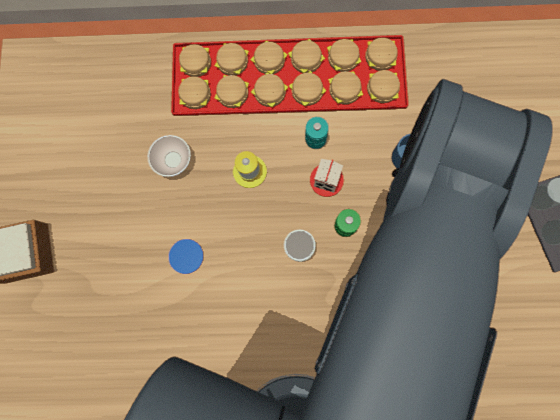

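Top view: the milk is on red at (327,176), the sugar on yellow at (248,168), and the blue mat is bare at (186,256). Both placings are within about 3 mm. Now the coffee.

Emit:
send_rows(rows="8.5 -2.5 -0.5 0 0.008 0 0; 8.5 -2.6 -0.4 0 0 0 0; 8.5 0 0 3.5 0 0 0; 8.5 0 0 3 0 0 0; 8.5 0 0 0 0 0 0; 8.5 0 0 0 0 0 0")

```text
time: 30.05
position: [0.4868, -0.2554, 0.1461]
tool_rot: [0.001, 0.718, 0.696, 0.002]
ft_force: [-0.0, -0.1, 0.5]
finger_gap: 0.995
```

```bash
python3 - <<'E'
from h import *
go(.481,-.2628,.068)
E
```

```text
pos [ 0.4868 -0.2554  0.1461] yaw 88.23 toolshift cm [-0.77 -0.58  7.81] zaxis [ 0.0031  0.0013 -1.    ]
tilt fix ax,ay 0.003 -0.0014 J6 1.12
```

Emit:
send_rows(rows="8.5 -0.75 -0.55 2 0.003 0 0; 8.5 0 0 2.5 0 0 0; 8.5 0 0 1 0 0 0; 8.5 0 0 0 0 0 0; 8.5 0 0 0 0 0 0")

```text
time: 30.68
position: [0.4855, -0.263, 0.0964]
tool_rot: [0.004, 0.717, 0.697, 0.002]
ft_force: [-0.2, 0.0, 0.7]
finger_gap: 0.996
```

```bash
python3 - <<'E'
from h import *
go(.481,-.2628,.068)
E
```

```text
pos [ 0.4855 -0.263   0.0964] yaw 88.38 toolshift cm [ 0.02 -0.47  2.84] zaxis [ 0.0077 -0.0025 -1.    ]
tilt fix ax,ay 0.0078 0.0023 J6 1.1
```

Emit:
send_rows(rows="8.5 0 -0.45 1.4 0.008 0.002 0; 8.5 0 0 1.4 0 0 0; 8.5 0 0 0 0 0 0; 8.5 0 0 0 0 0 0")

```text
time: 31.18
position: [0.4811, -0.2631, 0.0671]
tool_rot: [0.0, 0.717, 0.697, -0.0]
ft_force: [0.1, 0.1, -0.5]
finger_gap: 0.992
```

```bash
python3 - <<'E'
from h import *
go(.481,-.2628,.068)
E
```

```text
pos [ 0.4811 -0.2631  0.0671] yaw 88.38 toolshift cm [ 0.03 -0.01 -0.09] zaxis [-2.e-04 -5.e-04 -1.e+00]
tilt fix ax,ay -0.0001 0.0005 J6 1.1
```

Emit:
send_rows(rows="4 0 0 0 0 0 0; 4 0 0 0 0 0 0; 4 0 0 0 0 0 0; 4 0 0 0 0 0 0; 4 0 0 0 0 0 0; 4 0 0 0 0 0 0; 4 0 0 -1 0 0 0; 4 0 0 -2 0 0 0")

```text
time: 32.17
position: [0.4802, -0.2628, 0.0981]
tool_rot: [-0.001, 0.717, 0.697, -0.001]
ft_force: [-0.2, 0.7, -3.8]
finger_gap: 0.631
```

Emit:
send_rows(rows="4 0 0 -4 0 0 0; 4 0 0 -4 0 0 0; 4 0 0 -4 0 0 0; 4 0 0 0 0 0 0")

```text
time: 32.67
position: [0.4805, -0.2627, 0.2248]
tool_rot: [0.0, 0.717, 0.697, -0.0]
ft_force: [1.3, -0.1, -4.9]
finger_gap: 0.632
```

```bash
python3 - <<'E'
from h import *
go(.433,.2684,.2)
E
```

```text
pos [ 0.4805 -0.2627  0.2248] yaw 88.38 toolshift cm [52.96 -6.25  2.44] zaxis [-1.e-04 -8.e-04 -1.e+00]
tilt fix ax,ay -0.0001 0.0008 J6 1.1
```

Emit:
send_rows(rows="4 3 -0.3 0 0 0 0; 4 4.2 -0.5 0 0 0 0; 4 4.2 -0.5 0 0 0 0; 4 4.2 -0.5 0 0 0 0; 4 4.2 -0.5 0 0 0 0; 4 4.2 -0.5 0 0 0 0; 4 4.2 -0.5 0 0 0 0; 4 4.2 -0.5 0 0 0 0")

```text
time: 33.67
position: [0.4474, 0.07, 0.2178]
tool_rot: [-0.003, 0.719, 0.695, -0.003]
ft_force: [0.2, 1.1, -3.3]
finger_gap: 0.631
```

Emit:
send_rows(rows="4 4.2 -0.5 0 0 0 0; 4 4.2 -0.5 0 0 0 0; 4 4.2 -0.5 0 0 0 0; 4 3 -0.4 0 0 0 0; 4 0 0 0 0 0 0; 4 0 0 0 0 0 0")

```text
time: 34.42
position: [0.429, 0.2328, 0.2125]
tool_rot: [-0.005, 0.717, 0.697, -0.007]
ft_force: [0.2, -0.4, -4.2]
finger_gap: 0.629
```

```bash
python3 - <<'E'
from h import *
go(.433,.2684,.2)
i=imaging.camera_info("wrist"); p,d=imaging.camera("wrist"); cv2.imwrite("pics/w10.png",p[:,:,::-1])
print("blue",matfit(i,p,d,"blue",(.433,.2685)))
E
```

```text
pos [0.429  0.2328 0.2125] yaw 88.33 toolshift cm [3.57 0.32 1.24] zaxis [-0.0158 -0.0027 -0.9999]
tilt fix ax,ay -0.0157 0.0032 J6 2.09
blue (array([0.4327, 0.2684]), 0.0433, 3489)
```

View pics/w10.png

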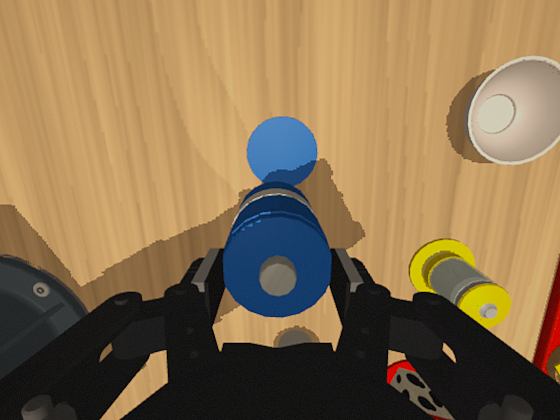

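The coffee is held upright at (277,275), and the blue mat is bare at (282,151), centred on (0.4327, 0.2684).

Emit:
send_rows(rows="4 1.8 0.2 0 -0.015 0.003 0; 4 1.8 0 0 0 0 0; 4 0 0 3.5 0 0 0; 4 0 0 3.5 0 0 0; 4 0 0 0 0 0 0; 4 0 0 0 0 0 0")

```text
time: 35.22
position: [0.4337, 0.2728, 0.1425]
tool_rot: [0.0, 0.718, 0.696, 0.002]
ft_force: [1.0, 0.3, -3.2]
finger_gap: 0.626
```

```bash
python3 - <<'E'
from h import *
go(.433,.2684,.068)
E
```

```text
pos [0.4337 0.2728 0.1425] yaw 88.2 toolshift cm [-0.46 -0.07  7.45] zaxis [ 0.0023  0.002  -1.    ]
tilt fix ax,ay 0.0023 -0.0021 J6 2.16
```

Emit:
send_rows(rows="4 -0.45 0 2 0.002 -0.002 0; 4 0 0 2.5 0 0 0; 4 0 0 1.5 0 0 0; 4 0 0 0 0 0 0; 4 0 0 0 0 0 0")

```text
time: 35.85
position: [0.4375, 0.2712, 0.0877]
tool_rot: [0.001, 0.718, 0.696, 0.005]
ft_force: [0.6, -0.3, -3.9]
finger_gap: 0.628
```

```bash
python3 - <<'E'
from h import *
go(.433,.2684,.067)
E
```

```text
pos [0.4375 0.2712 0.0877] yaw 88.18 toolshift cm [-0.31 -0.46  2.07] zaxis [ 0.008  0.005 -1.   ]
tilt fix ax,ay 0.0078 -0.0052 J6 2.16
```

Emit:
send_rows(rows="4 -0.3 -0.45 0.6 0.008 -0.005 0; 4 0 0 0.4 0 0 0; 4 0 0 0 0 0 0; 4 0 0 0 0 0 0")

```text
time: 36.35
position: [0.4334, 0.2687, 0.0784]
tool_rot: [-0.0, 0.718, 0.696, 0.001]
ft_force: [-0.9, 0.3, -4.1]
finger_gap: 0.631
```

```bash
python3 - <<'E'
from h import *
go(.433,.2684,.067)
E
```

```text
pos [0.4334 0.2687 0.0784] yaw 88.18 toolshift cm [-0.03 -0.04  1.14] zaxis [ 9.e-04  9.e-04 -1.e+00]
tilt fix ax,ay 0.0008 -0.0009 J6 2.16
```

Emit:
send_rows(rows="4 0 0 0.7 0 0 0; 4 0 0 0.35 0 0 0; 4 0 0 0 0 0 0; 4 0 0 0 0 0 0")

```text
time: 36.85
position: [0.4335, 0.2693, 0.0683]
tool_rot: [-0.0, 0.718, 0.696, 0.001]
ft_force: [-0.7, -0.5, 1.0]
finger_gap: 0.629
```

```bash
python3 - <<'E'
from h import *
go(.433,.2684,.067)
i=imaging.camera_info("wrist"); p,d=imaging.camera("wrist"); W=cloud(i,d)
print([W[r,c].round(4) for r,c in ((300,250),(305,300),(250,277))])
E
```

```text
pos [0.4335 0.2693 0.0683] yaw 88.2 toolshift cm [-0.09 -0.04  0.13] zaxis [ 0.0016  0.0026 -1.    ]
tilt fix ax,ay 0.0016 -0.0026 J6 2.16
[array([0.4191, 0.2524, 0.0973]), array([0.4447, 0.2485, 0.0971]), array([0.4338, 0.2794, 0.0967])]
```

The load has gone and the lid is at 0.097 m (0.096 expected). Release, lift and retreat.

Emit:
send_rows(rows="8.5 0 0 0 0 0 0; 8.5 0 0 0 0 0 0; 8.5 0 0 0 0 0 0; 8.5 0 0 0 0 0 0; 8.5 0 0 -2 0 0 0; 8.5 0 0 -4 0 0 0; 8.5 0 0 -4 0 0 0; 8.5 0 0 -4 0 0 0")

```text
time: 37.9
position: [0.4319, 0.2679, 0.2093]
tool_rot: [-0.001, 0.718, 0.696, -0.001]
ft_force: [0.8, 1.0, 0.8]
finger_gap: 0.999
```

Emit:
send_rows(rows="8.5 -4 -1 0 0 0 0; 8.5 -4 -1 0 0 0 0; 8.5 -4 -1 0 0 0 0; 8.5 -4 -1 0 0 0 0; 8.5 0 0 0 0 0 0; 8.5 0 0 0 0 0 0")

```text
time: 38.65
position: [0.3877, 0.1065, 0.2126]
tool_rot: [0.001, 0.718, 0.696, 0.003]
ft_force: [-0.2, 0.7, -0.5]
finger_gap: 0.99
```

```bash
python3 - <<'E'
from h import *
print(env.sense()['position'])
for n in ("top","scene","wrist"):
    j=imaging.camera_info(n); p,d=imaging.camera(n); cv2.imwrite(f"pics/{n}11.png",p[:,:,::-1])
    W=cloud(j,d); m=(W[...,2]>.05)&(W[...,2]<.13)&(np.hypot(W[...,0]-.6205,W[...,1]+.0932)<.05)
    print(n,"milk",cv2.minAreaRect(W[m][:,:2].astype(np.float32)) if m.any() else 0,"red",matfit(j,p,d,"red",(.6205,-.0932)))
    print("sug",topblob(j,d,(.6485,.106),.03,.12),"yel",matfit(j,p,d,"yellow",(.6485,.106)),"cof",topblob(j,d,(.433,.2685),.03,.12),"blue",matfit(j,p,d,"blue",(.433,.2685)))
E
```

```text
[0.38773997 0.10648246 0.21259268]
top milk ((0.6195418834686279, -0.09380435943603516), (0.05468212440609932, 0.05542876198887825), 70.11054229736328) red (array([ 0.6198, -0.0919]), 0.0439, 299)
sug (array([0.6488, 0.1044]), 0.0287, 547, np.float64(0.108)) yel (array([0.6471, 0.1051]), 0.043, 274) cof None blue None
scene milk ((0.6209620237350464, -0.09096251428127289), (0.05508335679769516, 0.057633936405181885), 70.68242645263672) red (array([ 0.6238, -0.0904]), 0.0441, 272)
sug (array([0.6502, 0.1067]), 0.0295, 870, np.float64(0.106)) yel (array([0.6522, 0.1072]), 0.043, 359) cof (array([0.4346, 0.271 ]), 0.0311, 711, np.float64(0.108)) blue (array([0.4388, 0.2697]), 0.0407, 203)
wrist milk ((0.6039475202560425, -0.058663081377744675), (0.0, 0.0), 0.0) red (array([ 0.6257, -0.0703]), 0.0385, 469)
sug (array([0.6474, 0.1062]), 0.0286, 4306, np.float64(0.106)) yel (array([0.6477, 0.1056]), 0.044, 1464) cof (array([0.4309, 0.2685]), 0.0291, 3518, np.float64(0.109)) blue (array([0.4324, 0.2677]), 0.0433, 1732)
```

View pics/scene11.png

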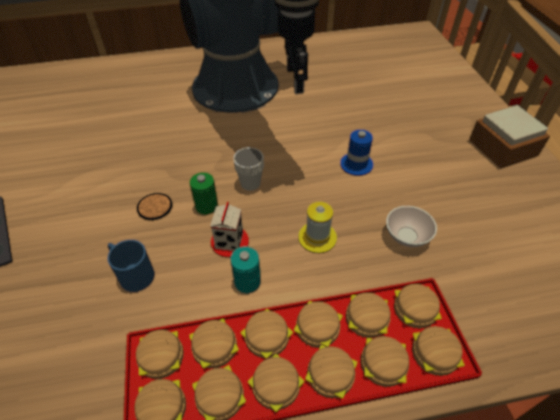

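The scene view shows the milk on red (228,228), the sugar on yellow (318,225) and the coffee on blue (358,150). All are upright, and the bystanders are where they were. Measured offsets are about 4 mm or less, so I'm handing in.

```bash
python3 -c "
from station import env
print(env.job_done())"
```

```text
the job is handed in; nothing more can be done
None
```

The job is handed in: the milk stands on the red mat, the sugar on the yellow and the coffee on the blue, all upright. I parked the coffee on the cork mat first, then moved the milk, the sugar, and finally the coffee. It took about 39 s of the 102 s allowed; the hand-in gave no verdict.

**Last checks:** the table shows each thing's offset from its mat centre.

| Thing | Best view | Offset in best view | Other view |
|---|---|---|---|
| Milk on red | top | about 2 mm | about 3 mm (scene) |
| Sugar on yellow | wrist | about 1 mm | about 2 mm (top and scene) |
| Coffee on blue | wrist | about 2 mm | about 4 mm (scene) |

The coffee sat about 4 mm off the cork centre while it was parked. The cups, mug, bowl and the two look-alike tins look unmoved in the last scene picture; I did not measure them again. The gripper was open and clear of everything.

**Disagreements:**
- The scene camera places things 2–6 mm away from the top and wrist cameras. I judged each offset within a single view.
- The final top view could not see the coffee, because the arm hid it.
- The final wrist view showed only a sliver of the milk and red mat, so I ignored its reading for those.
- When I set the coffee down on the cork mat, the wrist force did not show the touchdown. I confirmed it from the lid height instead: 0.0963 m measured against 0.096 m expected.

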